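Empty the carton sealer's catch tray into the storage tote and close it

ROBOT

A 7-joint arm with a two-finger parallel gripper is mounted at the origin on the work surface. World frame = base frame: x ahead of the robot, y to its left, z up, the work surface at z = 0. Lengths are in m, angles in rad, forces in N, time in s.
With the tool pointing down it reaches from about 0.425 to 0.95 m from the base axis. Payload 4.7 kg.
Tool frame: the origin (TCP) lies on the centre line of the jaws, within the pads' length; the fingertips stand robot.nose_length ahead of it and the grasp point (between the pads) lies 8 mm behind it (robot.nose_length is the distance from the TCP to the fingertips, in m); z points along the fingers, y is the line along which they close (so a half turn about z gives the same grasp; the last joint's range is limited). The gripper opens to 85 mm and grips with 20 to 120 N. Pads are 22 mm wide; open, the fingers measure 114 mm over their backs; the gripper's body (76 mm by 85 mm) begins 54 mm behind the grasp point. The pads swing forward as they close: fully open they stand 13 mm farther back than shut.
Start: joints at [1.112, 0.469, -0.049, 1.532, 0.024, 1.141, -0.082], TCP at [0.281, -0.614, 0.242] pointing down, gripper open.
Joint ranges: [-2.59, 2.59], [-0.33, 1.99], [-1.39, 1.29], [0.1, 2.45], [-1.04, 4.18], [0.21, 1.99], [-2.66, 2.66]. Speed limits (rad/s): [2.57, 2.57, 3.14, 3.14, 3.14, 3.14, 3.14].

INTERFACE

Orientations are given as [roll, pitch, yaw] about the fixed x, y, z axes, in that order (R = Rz(yaw) Ry(pitch) Rx(roll)).
In Python, from plant import robot gives the robot as it stands. Calls block until the motion is done:
- robot.goto(position, orientation): joint-space move of the TCP to a pose.
- robot.move_straight(position, vel=0.15, attitude=None, contact_N=None): straight line of the TCP; attitude=None keeps the orientation; vel is the mean speed in m/s. With contact_N (N) it stops when the force on the tool has changed by that much, and returns True; else False.
- robot.move_joints(angles): joint-space move.
- robot.grip(opening, strength=None): opening from 0.0 (shut) to 1.0 (fully open); strength is the grip in N (None keeps the last); returns when the fingers have stopped.
- robot.sleep(seconds).
- robot.inverse_kinematics(position, orientation): joint angles nearest the present ones, or None.
- robot.sense(): the state.
- robot.grab_frame(name): name is "scene" or "top" or "wrist"; returns a dict with "image" (480x640x3 uint8, red, green, blue), "range_z" (480x640 float32, m along the optical axis (not along the pixel's ray), 0 where there is no reading), "fx", "fy", "cx", "cy" (pixels), "R" (3x3) and "t" (3): a world point X has camera coordinates R X + t. Camera axes: x right, y down, z forward; pixel columns grow to the right and rows downward; lengths in m; the calibration is good to about 2 mm. A picture is of the moment at which its call begins.
A pose or a line that the arm cannot do raises robot.IKError and nothing moves.
- robot.close_job(): hands the job in; it is judged then, once.
The state is a dict: "t": time; "joint_pos": joint angles; "joint_velocities": joint speeds; "effort": joint torques, N m; "tcp_pos": TCP position; "tcp_rot": TCP orientation; "wrist_force": force on the tool from outside, world axes, zero at the start; "torque": the same for the moment, N m; "opening": opening from 0.0 (shut) to 1.0 (fully open); "gripper_force": force on a finger pad.
Only numpy, scipy, OpenCV 4.12 (cv2) and the standard library are available. Lean on these libraries where they do the work, as an engineer would, in place of code of your own. Each camera call takes 0.05 s, during which the arm holds its last target. There are 200 camera calls.

TASK

Take the two sealed cartons out of the carton sealer's sloping catch tray and lay them flat on the floor of the storage tote, side by side and without dropping them, then shut the tote's lid fully. Leave the open, unsealed carton where it lies in the tray, and do not disturb the other things on the table.

Things in the scene. Friction and masses are not known exactly. Their poses are not given: they have to be found in the camera images.
- sealer: fixed white carton sealer. Origin on the table under the middle of its catch tray; local x points from the tray to the machine, z up. Its body behind the tray (local x 78 to 348 mm) is 360 mm wide and 300 tall, with a paper roll on top to 410
- tray_floor (a point): middle of the row of cartons, on the aluminium tray's floor, 70 mm above the sealer's origin, axes as the sealer's. The floor climbs to local +x at 35 degrees; 300 mm wide (local y), 155 long along the slope. The cartons rest against a lip at its low end, 61 mm down the slope from here; lip and side walls stand 22 mm square to the floor
- guard_edge (a point): middle of the free edge, underside, of a clear fixed guard plate lying level above the tray's upper half: from the machine's face to sealer local x = -15 mm, 300 wide, underside 222 and top 227 mm above the table. It bars reaching straight down: take cartons square to the slope, the hand leaning towards local -x
- carton_a: sealed cardboard carton, a plain closed block 120 x 50 x 40 mm with a paper band; 0.2 to 0.35 kg. Origin at the centre of its 120 x 50 underside, x along its 120 mm length, y across its width, z out of its top. At the start it lies on the sloping tray, x up the slope, z square to it. The two sealed cartons are alike
- carton_b: sealed cardboard carton, a plain closed block 120 x 50 x 40 mm with a paper band; 0.2 to 0.35 kg. Origin at the centre of its 120 x 50 underside, x along its 120 mm length, y across its width, z out of its top. At the start it lies on the sloping tray, x up the slope, z square to it. The two sealed cartons are alike
- carton_open: open, unsealed empty cardboard carton in the same tray, 120 x 50 mm and 32 mm high, its top open, a small flap standing up at each end to 56 mm; origin and axes as for the sealed ones. The three cartons lie side by side in any order, about 90 mm between centres (82 at least)
- carton_a_mid (a point): centre of carton_a's volume
- carton_b_mid (a point): centre of carton_b's volume
- tote: fixed grey plastic tote, an open box 175 (local x) x 235 (local y) x 85 mm high, walls and floor 4 mm. Origin under its centre on the table, z up. Its lid is hinged along the top of the local +x wall
- lid_hinge (a point): middle of the lid's hinge line (on the tote at local x = +87.5, z = 85 mm); the hinge line runs along local y of the tote
- lid_edge (a point): middle of the lid's free edge, on its outer face, 175 mm from the hinge
- lid (a joint): lid angle in rad: 0 shut, pi/2 upright, to 2.0 open. A grey plate 175 x 235 x 8 mm, with a thumb tab 70 mm wide jutting 19 mm past the middle of the free edge. A stiff hinge (0.2 N m) keeps it where it is left: it does not fall by itself, and can be pushed over and down by its outer face with about 1 to 3 N
- jar: loose bystander: squat amber glass jar with dark cap, 72 mm diameter, 100 tall; origin on its underside
- oil_bottle: loose bystander: green glass bottle, 60 mm diameter, 210 tall; origin on its underside
- can: loose bystander: steel can, 74 mm diameter, 85 tall; origin on its underside
- tape_roll: loose bystander: flat roll of clear tape, 80 mm diameter, 30 tall; origin on its underside
- brush: loose bystander: hand brush lying on the table; origin on its underside
- bowl: loose bystander: white bowl, 120 mm diameter, 55 tall; origin on its underside
There are look-alikes about, which are no part of the job. Leave any pink or red look-alike of the carton_a alone.

How it is judged:
By the outcome, as a careful person would: the job done as asked, in the order asked, and still so for the second after the job is handed in, with the robot touching nothing.
It also fails if it takes over 69 s, if anything falls off the work surface, if the arm or the gripper's body presses on something with over 40 N, if the wrist force passes 120 N, or if a joint passes its speed limit or range.

## Working session

There is one attempt and no reset: what is moved stays moved. The work goes in short steps, each a Python script; the robot and the scene stay as the last script left them, time stands still between calls to the robot, and variables do not carry over. Pictures are saved under pics/ and viewed, at most 10 in all, crops included, and the job is handed in when it is done.

```bash
ls; mkdir -p pics; python3 - <<'E'
from plant import robot
import cv2,numpy as np
s=robot.sense();print(s['t'],s['tcp_pos'],s['tcp_rot'],robot.nose_length,s['opening'])
for n in("scene","top"):
    f=robot.grab_frame(n);cv2.imwrite(f"pics/{n}0.png",f["image"][...,::-1]);np.savez(f"{n}0.npz",**f)
    print(n,f["fx"],f["cx"],f["cy"],np.round(f["R"],3).tolist(),f["t"])
E
```

```text
pics
0.0 [ 0.28101575 -0.61310681  0.2412659 ] [-3.13966073e+00  1.18233385e-04  4.29831131e-01] 0.011 1.0017620420207518
scene 482.3996416589786 325.1703799984048 247.21676154165434 [[0.218, 0.976, 0.005], [0.768, -0.168, -0.618], [-0.602, 0.139, -0.786]] [-0.00595496 -0.34253578  1.80298981]
top 614.3080081730608 319.4802534142287 235.2404381964085 [[-0.03, -1.0, 0.007], [-0.998, 0.03, -0.047], [0.047, -0.008, -0.999]] [-0.10241464  0.54753302  1.95991339]
```

View pics/scene0.png

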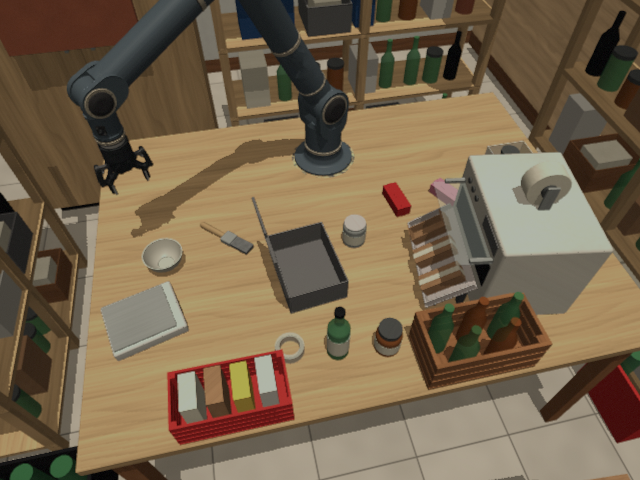

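View pics/top0.png

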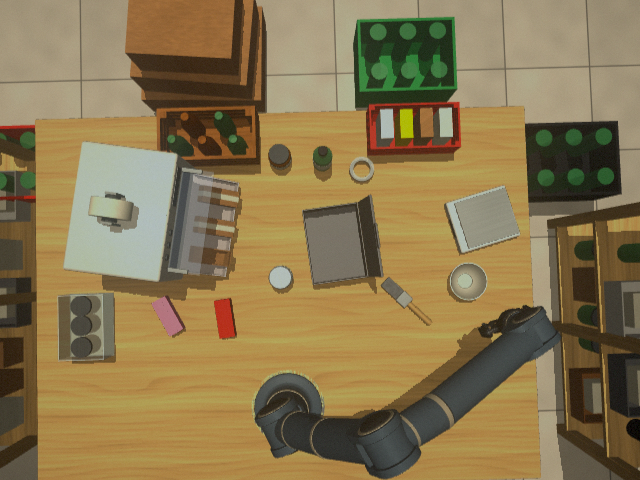

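```bash
cat > h.py <<'E'
import numpy as np,cv2
def load(n): return np.load(n+".npz")
def pt(f,u,v,z=None):
    "pixel -> world by depth"
    u0,v0=int(round(u)),int(round(v)); d=f["range_z"][v0-1:v0+2,u0-1:u0+2]; d=np.median(d[d>0]) if z is None else z
    return f["R"].T@(np.array([(u-f["cx"])/f["fx"]*d,(v-f["cy"])/f["fy"]*d,d])-f["t"])
def ray(f,u,v,h):
    "pixel -> world on plane z=h"
    c=-f["R"].T@f["t"]; d=f["R"].T@np.array([(u-f["cx"])/f["fx"],(v-f["cy"])/f["fy"],1.]); return c+d*(h-c[2])/d[2]
def proj(f,X):
    c=np.atleast_2d(X)@f["R"].T+f["t"]; return np.c_[f["fx"]*c[:,0]/c[:,2]+f["cx"],f["fy"]*c[:,1]/c[:,2]+f["cy"]]
def cloud(f):
    d=f["range_z"]; v,u=np.mgrid[:480,:640]; p=np.stack([(u-f["cx"])/f["fx"]*d,(v-f["cy"])/f["fy"]*d,d],-1); return (p-f["t"])@f["R"]
E
python3 - <<'E'
from h import *
t=cv2.imread("pics/top0.png");s=cv2.imread("pics/scene0.png")
a=cv2.resize(t[165:285,165:245],None,fx=5,fy=5,interpolation=cv2.INTER_CUBIC)
b=cv2.resize(s[200:305,402:482],None,fx=5,fy=5,interpolation=cv2.INTER_CUBIC);b=np.vstack([b,np.zeros((75,400,3),'u1')])
cv2.imwrite("pics/c1.png",np.hstack([a,b]))
c=cv2.resize(t[185:295,295:390],None,fx=5,fy=5,interpolation=cv2.INTER_CUBIC);cv2.imwrite("pics/c2.png",c)
f=load("top0");P=cloud(f)
for u,v in[(303,208),(372,200),(343,243),(313,284),(381,277),(185,160),(178,275),(235,180),(228,277),(205,220),(280,275),(388,287),(280,155)]:print(u,v,pt(f,u,v).round(3))
E
```

```text
303 208 [ 0.634 -0.068  0.003]
372 200 [ 0.654 -0.293  0.001]
343 243 [ 0.517 -0.194  0.003]
313 284 [ 0.39  -0.094  0.056]
381 277 [ 0.404 -0.313  0.001]
185 160 [0.778 0.282 0.137]
178 275 [0.431 0.323 0.078]
235 180 [0.732 0.15  0.   ]
228 277 [ 0.419  0.18  -0.002]
205 220 [0.588 0.209 0.227]
280 275 [0.422 0.007 0.086]
388 287 [ 0.372 -0.333  0.016]
280 155 [ 0.792 -0.004  0.099]
```

View pics/c1.png

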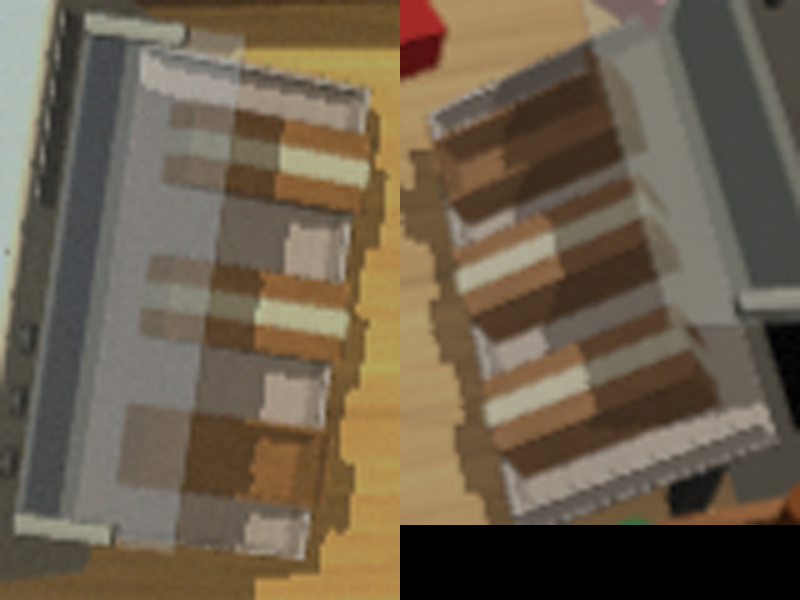

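View pics/c2.png

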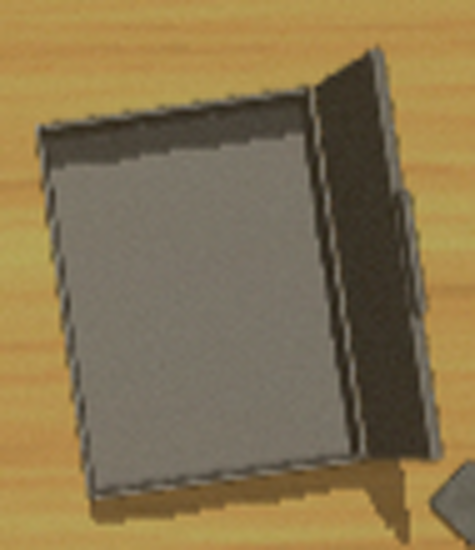

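```bash
python3 - <<'E'
from h import *
from scipy.optimize import least_squares
f=load("top0");g=load("scene0")
np.set_printoptions(precision=4,suppress=True)
def fit(obs,x0):
    def T(p,L): c,s=np.cos(p[2]),np.sin(p[2]); L=np.atleast_2d(L); return np.c_[p[0]+c*L[:,0]-s*L[:,1],p[1]+s*L[:,0]+c*L[:,1],L[:,2]]
    r=least_squares(lambda p:np.concatenate([(proj(o[0],T(p,o[2]))-o[1]).ravel() for o in obs]),x0,loss='soft_l1')
    print(r.x,r.fun.reshape(-1,2).round(1).tolist()); return r.x,T
tc=lambda u,v:(165+u/5-.4,165+v/5-.4); sc=lambda u,v:(402+u/5-.4,200+v/5-.4); t2=lambda u,v:(295+u/5-.4,185+v/5-.4)
# sealer: lip top outer corners, guard free edge ends
obs=[(f,tc(369,92),[-.0626,.15,.053]),(f,tc(305,558),[-.0626,-.15,.053]),(f,tc(243,35),[-.015,.15,.227]),(f,tc(174,550),[-.015,-.15,.227]),
(g,sc(432,120),[-.0626,-.15,.053])]
obs[4]=(g,(402+(432-400)/5-.4,200+120/5-.4),[-.0626,-.15,.053])
obs.append((g,(402+(512-400)/5-.4,200+522/5-.4),[-.0626,.15,.053]))
ps,T=fit(obs,[.58,.21,1.4])
obs=[(f,t2(42,128),[-.0875,-.1175,.085]),(f,t2(310,90),[.0875,-.1175,.085]),(f,t2(360,458),[.0875,.1175,.085]),(f,t2(92,495),[-.0875,.1175,.085])]
for yaw in(-1.4,):
    obs=[(a,b,[c[0],-c[1],c[2]]) for a,b,c in obs]; pt_,T=fit(obs,[.52,-.19,yaw])
# machine check: top face points
P=cloud(f); m=np.abs(P[...,2]-.3)<.004; m[:, 260:]=0
q=P[m]; w=np.c_[q[:,0]-ps[0],q[:,1]-ps[1]]@np.array([[np.cos(ps[2]),-np.sin(ps[2])],[np.sin(ps[2]),np.cos(ps[2])]])
print("machine local extents",np.percentile(w,[1,99],axis=0))
# cartons in local frame: cloud points from scene+top over tray, height above slope
for F in(f,g):
    P=cloud(F); d=P-np.array([ps[0],ps[1],0]); c,s=np.cos(ps[2]),np.sin(ps[2])
    X=c*d[...,0]+s*d[...,1];Y=-s*d[...,0]+c*d[...,1];Z=P[...,2]-.07
    a=np.radians(35);S=X*np.cos(a)+Z*np.sin(a);H=-X*np.sin(a)+Z*np.cos(a)
    mm=(np.abs(S)<.09)&(np.abs(Y)<.14)&(H>.028)&(H<.06)&(X<-.02)
    h,e=np.histogram(Y[mm],bins=np.arange(-.15,.151,.01)); print(h)
    for lo,hi in((.04,.15),(-.05,.04),(-.15,-.05)):
        k=mm&(Y>lo)&(Y<hi)&(H<.045); 
        if k.sum(): print("Y",np.percentile(Y[k],[2,50,98]),"S",np.percentile(S[k],[2,98]),"H",np.percentile(H[k],[10,50,90]),k.sum())
# lid
P=cloud(f); c,s=np.cos(pt_[2]),np.sin(pt_[2]); d=P-np.array([pt_[0],pt_[1],0]);X=c*d[...,0]+s*d[...,1];Y=-s*d[...,0]+c*d[...,1]
k=(X>.08)&(X<.25)&(np.abs(Y)<.12)&(P[...,2]>.1); print("lid",np.polyfit(P[k][:,2],X[k],1),np.percentile(P[k][:,2],[1,99]),k.sum(), np.percentile(X[k],[1,99]))
P=cloud(g);d=P-np.array([pt_[0],pt_[1],0]);X=c*d[...,0]+s*d[...,1];Y=-s*d[...,0]+c*d[...,1]
k=(X>.08)&(X<.25)&(np.abs(Y)<.12)&(P[...,2]>.1); print("lid",np.polyfit(P[k][:,2],X[k],1),np.percentile(P[k][:,2],[1,99]),k.sum())
E
```

```text
[0.2877 0.226  1.6763] [[-0.6, 182.2], [-0.2, -6.6], [0.1, 206.0], [0.5, -2.2], [1.8, 3.0], [-50.3, -139.0]]
[ 0.5152 -0.1651 -1.4607] [[-1.4, -0.7], [0.8, -0.9], [1.7, 0.6], [-0.9, 1.1]]
machine local extents [[ 0.0138 -0.5306]
 [ 0.3209 -0.1606]]
[0 0 0 0 0 0 0 0 0 0 0 0 0 0 0 0 0 0 0 0 0 0 0 0 0 0 0 0 0 0]
[0 0 0 0 0 0 0 0 0 0 0 0 0 0 0 0 0 0 0 0 0 0 0 0 0 0 0 0 0 0]
lid [0.1322 0.0748] [0.1034 0.2787] 1131 [0.0888 0.1151]
lid [0.1123 0.084 ] [0.1061 0.2795] 354
```

```bash
python3 - <<'E'
from h import *
from scipy.optimize import least_squares
f=load("top0");g=load("scene0")
np.set_printoptions(precision=4,suppress=True)
def T(p,L): c,s=np.cos(p[2]),np.sin(p[2]); L=np.atleast_2d(L); return np.c_[p[0]+c*L[:,0]-s*L[:,1],p[1]+s*L[:,0]+c*L[:,1],L[:,2]]
tc=lambda u,v:(165+u/5-.4,165+v/5-.4); sc=lambda u,v:(402+(u-400)/5-.4,200+v/5-.4)
obs=[(f,tc(369,92),[-.0626,-.15,.053]),(f,tc(305,558),[-.0626,.15,.053]),(f,tc(243,35),[-.015,-.15,.227]),(f,tc(174,550),[-.015,.15,.227]),
(g,sc(432,120),[-.0626,.15,.053]),(g,sc(512,522),[-.0626,-.15,.053])]
r=least_squares(lambda p:np.concatenate([(proj(o[0],T(p,o[2]))-o[1]).ravel() for o in obs]),[.58,.21,1.6],loss='soft_l1')
ps=r.x;print(ps,r.fun.reshape(-1,2).round(1).tolist())
P=cloud(f); m=np.abs(P[...,2]-.3)<.004; m[:, 260:]=0
q=P[m]; c,s=np.cos(ps[2]),np.sin(ps[2]);w=np.c_[q[:,0]-ps[0],q[:,1]-ps[1]]@np.array([[c,-s],[s,c]])
print("machine local extents (78..348, +-180)",np.percentile(w,[1,99],axis=0)); rc=cv2.minAreaRect(q[:,:2].astype('f4'));print(rc)
for F in(f,g):
    P=cloud(F); d=P-np.array([ps[0],ps[1],0])
    X=c*d[...,0]+s*d[...,1];Y=-s*d[...,0]+c*d[...,1];Z=P[...,2]-.07
    a=np.radians(35);S=X*np.cos(a)+Z*np.sin(a);H=-X*np.sin(a)+Z*np.cos(a)
    mm=(np.abs(S)<.09)&(np.abs(Y)<.14)&(H>.025)&(H<.06)&(X<-.02)
    h,e=np.histogram(Y[mm],bins=np.arange(-.15,.151,.01)); print(h)
    for lo,hi in((.05,.14),(-.045,.045),(-.14,-.05)):
        k=mm&(Y>lo)&(Y<hi)
        if k.sum(): print("Y",np.percentile(Y[k],[2,50,98]),"S",np.percentile(S[k],[2,98]),"H",np.percentile(H[k],[10,50,90]),k.sum())
E
```

```text
[0.5817 0.2178 1.407 ] [[0.2, -1.4], [-0.3, -0.2], [1.4, -0.3], [0.4, 0.3], [0.0, -1.8], [1.5, -1.3]]
machine local extents (78..348, +-180) [[ 0.083  -0.1722]
 [ 0.3432  0.1768]]
((0.6142633557319641, 0.4279685318470001), (0.2691878378391266, 0.358371764421463), 80.53085327148438)
[ 0  0  0 37 58 57 60 56 26  1  1  1 12 57 60 59 57 50  0  1  0  2 22 10
  9 10 20  0  1  0]
Y [0.07   0.0954 0.1191] S [-0.0596 -0.0087] H [0.0263 0.0337 0.0532] 74
Y [-0.0211  0.0032  0.0274] S [-0.0584  0.0026] H [0.0332 0.0387 0.0435] 296
Y [-0.1152 -0.0906 -0.0671] S [-0.0587  0.0041] H [0.0323 0.0384 0.0443] 295
[  0   0   1 103  65  64  62  67  13   0   0   0  65  65  55  58  53  38
   2   0   0  20  19   7   6   3  32   4   0   0]
Y [0.0659 0.0895 0.1208] S [-0.0593 -0.0072] H [0.0266 0.03   0.0494] 91
Y [-0.0247 -0.0021  0.0264] S [-0.0588  0.0017] H [0.033  0.0386 0.0421] 336
Y [-0.1189 -0.0975 -0.0688] S [-0.0585  0.0009] H [0.0335 0.0383 0.0417] 375
```

```bash
cat >> h.py <<'E'
from scipy.spatial.transform import Rotation as Ro
PS=np.array([.5812,.2178,1.4065]); PT=np.array([.5152,-.1651,-1.4607]); A=np.radians(35)
def w(p,L): c,s=np.cos(p[2]),np.sin(p[2]); return np.array([p[0]+c*L[0]-s*L[1],p[1]+s*L[0]+c*L[1],L[2]])
def tray(S,Y,H): return w(PS,[S*np.cos(A)-H*np.sin(A),Y,.07+S*np.sin(A)+H*np.cos(A)])
def rpy(yaw,lean=0.,flip=1):
    "tool y = flip * local y, tool z tilted by lean towards local +x"
    z=np.array([np.sin(lean),0,-np.cos(lean)]);y=np.array([0,flip,0.])
    return (Ro.from_euler('z',yaw)*Ro.from_matrix(np.c_[np.cross(y,z),y,z])).as_euler('xyz')
YT=PT[2]+np.pi  # carton x along tote -x
E
python3 - <<'E'
from h import *
from plant import robot
np.set_printoptions(precision=2,suppress=True)
for fl in(1,-1):
    for n,p,o in [("pre",tray(-.01,-.0925,.16),rpy(PS[2],A,fl)),("g1",tray(-.01,-.0925,.019),rpy(PS[2],A,fl)),("g2",tray(-.01,.002,.019),rpy(PS[2],A,fl)),
      ("carry",w(PS,[-.2,-.05,.3]),rpy(YT,0,fl)),("t1",w(PT,[0,.043,.023]),rpy(YT,0,fl)),("t2",w(PT,[0,-.043,.023]),rpy(YT,0,fl)),("t2up",w(PT,[0,-.043,.35]),rpy(YT,0,fl)),
      ("lid0",w(PT,[.2,0,.35]),rpy(YT,0,fl)),("lid1",w(PT,[.16,0,.22]),rpy(YT,0,fl)),("lid2",w(PT,[-.06,0,.105]),rpy(YT,0,fl))]:
        q=robot.inverse_kinematics(p,o); print(fl,n,p.round(3),None if q is None else np.array(q))
E
```

```text
1 pre [0.66 0.1  0.2 ] [-0.34  0.54  0.53  1.77 -1.    1.14 -2.63]
1 g1 [0.67 0.18 0.08] [ 0.64  1.04 -1.19  1.74  0.58  0.67  2.39]
1 g2 [0.58 0.2  0.08] [ 0.01  0.56 -0.19  2.   -0.94  0.61 -2.66]
1 carry [0.6  0.01 0.3 ] [-0.93  0.56  1.27  1.7  -0.55  1.31 -2.59]
1 t1 [ 0.56 -0.16  0.02] [ 0.06  0.6   0.19  1.94 -0.18  0.62 -2.66]
1 t2 [ 0.47 -0.17  0.02] [ 0.12  0.51  0.17  2.12 -0.17  0.52 -2.61]
1 t2up [ 0.47 -0.17  0.35] [-0.72  0.14  1.11  1.82 -0.13  1.26 -2.6 ]
1 lid0 [ 0.54 -0.36  0.35] [ 0.38  0.36  0.21  1.46 -0.07  1.33 -2.44]
1 lid1 [ 0.53 -0.32  0.22] [ 0.32  0.41  0.21  1.7  -0.1   1.05 -2.47]
1 lid2 [ 0.51 -0.1   0.1 ] [-0.67  0.65  1.11  2.07 -0.76  0.9  -2.16]
-1 pre [0.66 0.1  0.2 ] [ 0.51  0.59 -0.68  1.71 -0.32  0.83 -0.02]
-1 g1 [0.67 0.18 0.08] [ 0.35  0.75 -0.64  1.75 -0.3   0.59 -0.04]
-1 g2 [0.58 0.2  0.08] [ 0.39  0.67 -0.71  1.97 -0.38  0.45  0.01]
-1 carry [0.6  0.01 0.3 ] [ 0.43  0.38 -0.69  1.62  0.25  1.23 -0.2 ]
-1 t1 [ 0.56 -0.16  0.02] [ 0.55  0.64 -0.45  1.91  0.43  0.69 -0.05]
-1 t2 [ 0.47 -0.17  0.02] [ 0.6   0.54 -0.43  2.1   0.4   0.58 -0.  ]
-1 t2up [ 0.47 -0.17  0.35] [ 0.74  0.14 -0.53  1.76  0.07  1.26  0.3 ]
-1 lid0 [ 0.54 -0.36  0.35] [ 0.82  0.39 -0.41  1.44  0.15  1.35  0.51]
-1 lid1 [ 0.53 -0.32  0.22] [ 0.78  0.44 -0.41  1.67  0.19  1.07  0.42]
-1 lid2 [ 0.51 -0.1   0.1 ] [ 0.55  0.44 -0.53  2.01  0.32  0.77 -0.06]
```

```bash
python3 - <<'E'
from h import *
from plant import robot
p=np.array(robot.sense()['tcp_pos']);
robot.grip(0.8,40)
robot.move_straight([p[0]+.05,p[1]+.05,.42],vel=.3)
robot.goto(w(PS,[-.2,-.0925,.32]),rpy(PS[2],A,-1))
robot.move_straight(tray(-.01,-.0925,.13),vel=.2)
s=robot.sense();print(s['t'],s['tcp_pos'],tray(-.01,-.0925,.13),s['opening'],s['wrist_force'])
f=robot.grab_frame("wrist");np.savez("w1.npz",**f);cv2.imwrite("pics/w1.png",f["image"][...,::-1])
E
```

```text
4.625 [0.65980475 0.1200204  0.17162355] [0.65891887 0.12102884 0.170754  ] 0.802353317397262 [ 0.14080267 -0.86262828 -0.52566804]
```

View pics/w1.png

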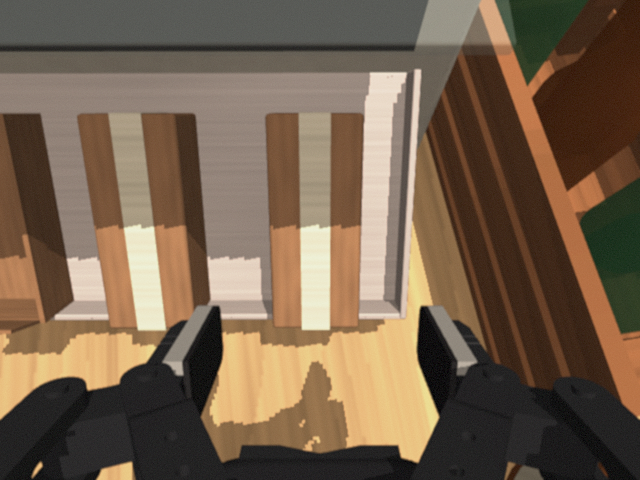

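```bash
python3 - <<'E'
from h import *
f=load("w1");np.set_printoptions(precision=4,suppress=True)
def loc(u,v):
    d=cloudpt=pt(f,u,v)-np.array([*PS[:2],0]); c,s=np.cos(PS[2]),np.sin(PS[2]); X=c*d[0]+s*d[1];Y=-s*d[0]+c*d[1];Z=d[2]-.07
    return np.array([X*np.cos(A)+Z*np.sin(A),Y,-X*np.sin(A)+Z*np.cos(A)])
for u,v in[(270,200),(360,200),(276,318),(356,318),(315,118),(315,324),(85,130),(187,130),(112,318),(190,318),(132,118)]:print(u,v,loc(u,v))
E
```

```text
270 200 [ 0.0176 -0.0665  0.0383]
360 200 [ 0.0176 -0.1142  0.038 ]
276 318 [-0.0512 -0.0677  0.0387]
356 318 [-0.0514 -0.1137  0.0385]
315 118 [ 0.0594 -0.0905  0.0389]
315 324 [-0.055  -0.0901  0.0388]
85 130 [0.0537 0.0251 0.0394]
187 130 [ 0.0528 -0.0204  0.0202]
112 318 [-0.0509  0.0262  0.0391]
190 318 [ 0.0011 -0.052   0.1409]
132 118 [0.0595 0.0009 0.0392]
```

```bash
cat >> h.py <<'E'
def pick(robot,Y):
    robot.move_straight(tray(-.01,Y,.019),vel=.1)
    print("down",robot.sense()['wrist_force'])
    robot.grip(0.0,45); s=robot.sense(); print("grip",s['opening'],s['gripper_force'])
    robot.move_straight(tray(-.01,Y,.08),vel=.12)
    robot.move_straight(w(PS,[-.13,Y,.26]),vel=.25)
    s=robot.sense(); print("lifted",s['t'],s['opening'],s['gripper_force'],s['wrist_force'])
def place(robot,y,release=True):
    robot.goto(w(PT,[0,y,.22]),rpy(YT,0,-1))
    robot.move_straight(w(PT,[0,y,.045]),vel=.15)
    r=robot.move_straight(w(PT,[0,y,.012]),vel=.03,contact_N=4)
    s=robot.sense(); print("down",r,s['t'],s['tcp_pos'],s['opening'],s['wrist_force'])
E
python3 - <<'E'
from h import *
from plant import robot
pick(robot,-.091)
f=robot.grab_frame("scene");cv2.imwrite("pics/s1.png",cv2.resize(f["image"][120:340,220:520,::-1],None,fx=2.5,fy=2.5))
E
```

```text
down [ 0.45994332  0.31689793 -0.13063268]
grip 0.5717076773921586 48.74404013156891
lifted 7.6417 0.5823784906772974 47.996469140052795 [ 0.10441998  0.04267686 -2.71299854]
```

View pics/s1.png

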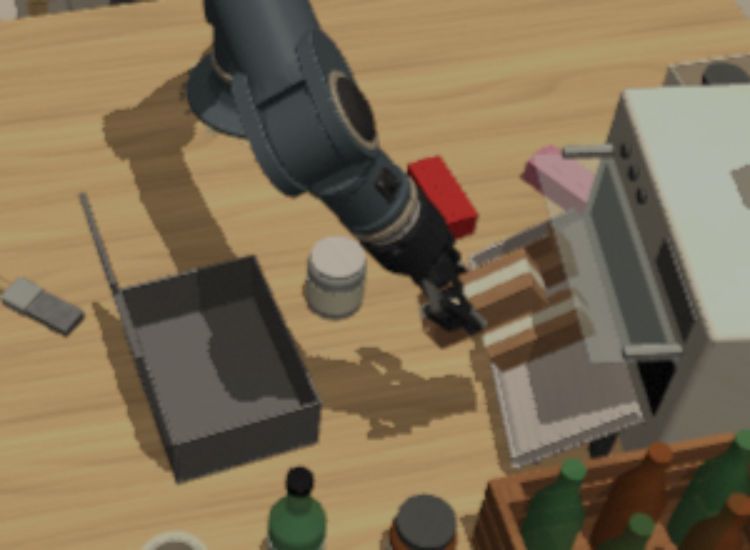

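```bash
python3 - <<'E'
from h import *
from plant import robot
robot.move_straight(w(PS,[-.22,-.08,.28]),vel=.25,attitude=rpy(YT,0,-1))
place(robot,.045)
robot.grip(.8)
robot.move_straight(w(PT,[0,.045,.22]),vel=.2)
print(robot.sense()['t'])
f=robot.grab_frame("scene");cv2.imwrite("pics/s2.png",cv2.resize(f["image"][120:340,220:520,::-1],None,fx=2.5,fy=2.5))
E
```

```text
down True 11.2417 [ 0.55982708 -0.16018859  0.02561422] 0.5759602361304615 [-0.01724673  0.00517277  4.41556192]
12.6917
```

View pics/s2.png

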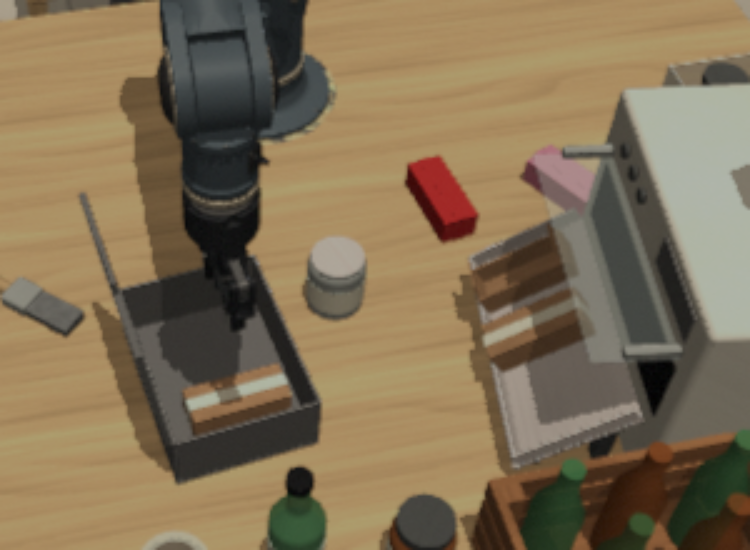

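The first carton lies flat in the tote around (237,395) in the crop. The middle one, at about (530,325), is next; the open carton hasn't moved.

```bash
python3 - <<'E'
from h import *
from plant import robot
robot.move_straight(w(PS,[-.2,0,.30]),vel=.3,attitude=rpy(PS[2],A,-1))
robot.move_straight(tray(-.01,.001,.13),vel=.25)
pick(robot,.001)
robot.move_straight(w(PS,[-.22,0,.28]),vel=.25,attitude=rpy(YT,0,-1))
place(robot,-.043)
robot.grip(.8)
robot.move_straight(w(PT,[0,-.043,.22]),vel=.2)
print(robot.sense()['t'])
f=robot.grab_frame("scene");np.savez("s3.npz",**f);cv2.imwrite("pics/s3.png",cv2.resize(f["image"][120:340,220:520,::-1],None,fx=2.5,fy=2.5))
E
```

```text
down [-0.22017321  0.06644578 -0.37989026]
grip 0.5778567539192696 48.36958587169647
lifted 17.375 0.5809990862004926 47.469037771224976 [-0.5268387   0.22057874 -2.45621942]
down True 21.0083 [ 0.47235717 -0.16986363  0.0252024 ] 0.5760131215668233 [-0.31768532 -0.35737142  3.09027437]
22.4583
```

View pics/s3.png

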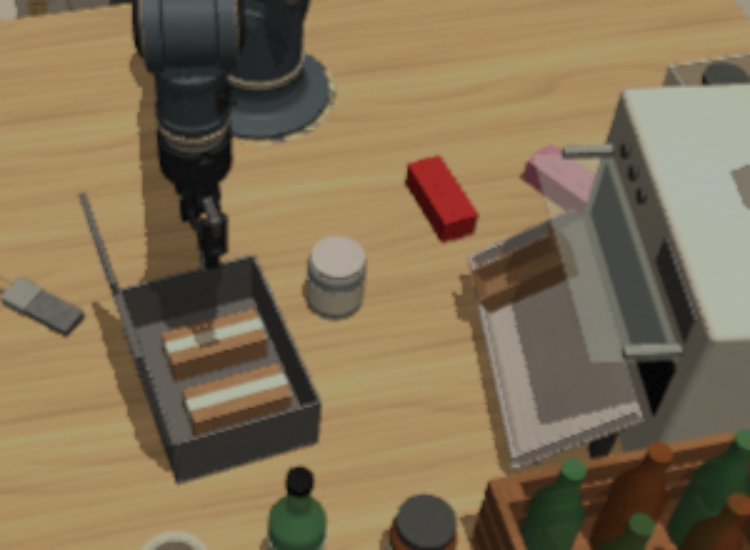

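```bash
python3 - <<'E'
from h import *
from plant import robot
o=rpy(YT,0,-1)
robot.move_straight(w(PT,[-.01,-.043,.40]),vel=.25)
robot.grip(0.)
robot.goto(w(PT,[.20,0,.40]),o)
robot.move_straight(w(PT,[.18,0,.085+.15+.011]),vel=.2)
r=.15
for th in np.radians([90,78,66,54,42,30,20,11,4]):
    p=[.0875-r*np.cos(th)+.008*np.sin(th)+.011,0,.085+r*np.sin(th)+.008*np.cos(th)+.011]
    hit=robot.move_straight(w(PT,p),vel=.1,contact_N=20)
    print(round(np.degrees(th)),hit,robot.sense()['wrist_force'].round(1))
    if hit: break
else:
    hit=robot.move_straight(w(PT,[.0875-r+.011,0,.092]),vel=.03,contact_N=12)
s=robot.sense();print(hit,s['t'],s['tcp_pos'],s['wrist_force'])
E
```

```text
90 False [-0.3 -0.8 -0.1]
78 False [ 0.2 -0.1  0.7]
66 False [ 0.6 -0.7 -0. ]
54 False [-0.7 -0.1 -0.6]
42 False [-0.1  0.1  0.5]
30 False [-0.7 -0.   0.9]
20 False [0.5 0.  0.1]
11 False [-0.5 -0.1 -0.8]
4 False [-1.  -0.6  0.7]
True 30.6417 [ 0.51021296 -0.11448706  0.1044707 ] [-1.96394851  0.22566337  8.90384205]
```

```bash
python3 - <<'E'
from h import *
from plant import robot
p=robot.sense()['tcp_pos'];robot.move_straight([p[0],p[1],.3],vel=.2)
robot.goto([.42,-.35,.4],rpy(YT,0,-1))
f=robot.grab_frame("scene");P=cloud(f);c,s=np.cos(PT[2]),np.sin(PT[2]);d=P-np.array([*PT[:2],0]);X=c*d[...,0]+s*d[...,1];Y=-s*d[...,0]+c*d[...,1]
for lo in np.arange(-.1,.1,.03):
    k=(X>lo)&(X<lo+.03)&(np.abs(Y)<.1)&(P[...,2]<.25);print(round(lo,2),k.sum(),np.percentile(P[k][:,2],[5,50,95]).round(4))
print(robot.sense()['t']);cv2.imwrite("pics/s4.png",f["image"][...,::-1])
E
```

```text
-0.1 394 [0.0885 0.0922 0.0963]
-0.07 554 [0.0895 0.0933 0.0967]
-0.04 563 [0.0897 0.0936 0.0977]
-0.01 563 [0.0898 0.0935 0.0975]
0.02 584 [0.0898 0.0935 0.0975]
0.05 584 [0.0894 0.0932 0.097 ]
0.08 788 [-0.004   0.0039  0.0942]
32.8833
```

View pics/s4.png

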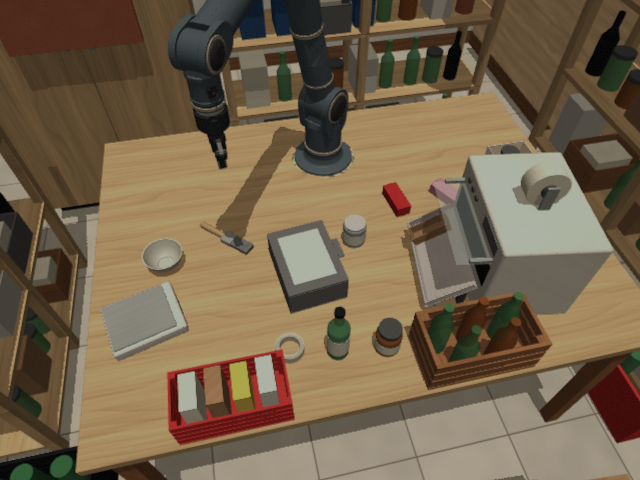

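The lid is level at 93 mm across the tote (around pixel (307,262)), so it is fully shut. The open carton is still in the tray at about (432,238), and the other items haven't moved. I'm handing the job in.

```bash
python3 -c "
from plant import robot
print(robot.close_job())"
```

```text
the job is handed in; nothing more can be done
None
```

Job handed in at about 33 s: both sealed cartons lie flat, side by side, in the tote with the lid fully shut, and the open carton and the other items were left where they were.

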